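Open the scrap tin, then hold the sprung scrap-box cover at the pointer

ROBOT

A 6-joint arm with a two-finger parallel gripper is mounted at the origin on the work surface. World frame = base frame: x ahead of the robot, y to its left, z up, the work surface at z = 0. Lengths are in mm, angles in rad, forces in N, time in s.
With the tool pointing down it reaches from about 275 to 1000 mm from the base axis. Payload 8.4 kg.
Tool frame: the origin (TCP) lies midway between the tips of the shut fingers; the grasp point (between the pads) lies 19 mm behind it; z points along the fingers, y is the direction in which the jaws open and shut (so a half turn about z gives the same grasp; the last joint's range is limited). The gripper opens to 85 mm and grips with 20 to 120 N. Pads are 22 mm wide; open, the fingers measure 114 mm over their backs; the gripper's body (76 mm by 85 mm) begins 54 mm behind the grasp point. The pads swing forward as they close: fully open they stand 13 mm farther back than shut.
Start: joints at [1.13, 0.353, 1.633, -0, 1.155, -0.002], TCP at [265.532, 565.792, 231.281] pointing down, gripper open.
Joint ranges: [-2.63, 2.63], [-0.92, 2.1], [0.06, 2.66], [-1.3, 4.44], [0, 2.69], [-3.02, 3.02]. Speed limits (rad/s): [2.22, 2.22, 2.79, 3.14, 3.14, 3.14].

INTERFACE

Orientations are given as a rotation vector (axis times angle).
In Python, from cell import robot gives the robot as it stands.
- The arm moves only by the shell command python3 -m creep 'ROWS'. ROWS is JSON, a list of rows, each a list of 7 numbers: the finger opening in cm, from 0 to 8.54, then the shift along the tool's x, y, z in cm, then the turn, a rotation vector about the tool's x, y, z in degrees. In form: [[grip, x, y, z, ax, ay, az], ...]. A call has exactly 10 rows; each row is the pose to reach, as a shift and turn from the pose commanded when the call began, along the tool's axes at that moment; what a row does not reach only later rows make up. A row lasts 1/10 s, in which the tool goes at most 50 mm and 8.59 degrees, less where a joint would pass 70% of its speed; a pose out of reach is approached as far as the arm can. A call with a gripper value outside its range is refused whole. The fingers move at their own pace and stop on an object; the grip force is fixed at half the most. Time passes only in rows, so rows that repeat a pose let the fingers close, or fill a call up. It gives the time, the measured TCP pose, the force and the opening at its end, in the units of the state.
- robot.state(): the state, without advancing time (a new reading comes with each control period).
- robot.grab_frame(name): name is "scene" or "top" or "wrist"; returns (picture, depth): 480x640x3 uint8, red, green, blue; 480x640 float32, mm along the optical axis (not along the pixel's ray), 0 where there is no reading.
- robot.camera_info(name): a dict with "fov_y" (degrees; the focal length in pixels is half the picture's height over the tangent of half this angle, whatever the lens; pixels are square), "cx", "cy" (the principal point, pixels), "R" (3x3) and "t" (3): a world point X has camera coordinates R X + t. Camera axes: x right, y down, z forward; pixel columns grow to the right and rows downward; lengths in mm; the calibration is good to about 2 mm. A picture is of the moment at which its call begins: read the wrist's pose just before it. camera_info takes no time and is no camera call; for the wrist camera it gives the pose at the moment of the call.
- robot.sign_off(): hands the job in, once; it reports no verdict.
Trained networks look in the newest picture that a camera, given by its name, has taken for a name from the list of things; names that differ only in an ending like _2 or _b are one class to them, and where a whole thing is asked for, a point or a joint stands for the part that bears it (a point fixed in the world has none). Each returns a list of dicts, best first, with "score" (0 to 1); they miss things now and then, are a little off and sometimes report something else, mostly with a low value. They report only what shows in the picture. A call takes as long as a camera call. They do not tell look-alikes from the thing itself.
- robot.masks_of(camera, name): "mask" (480x640 bool, what is visible of it).
- robot.tip_of(camera, name): "centre" ([x, y, z] in mm, in the coordinates of the camera as it stood for that picture, good to about 4 mm: a listed point, or the origin of a listed thing).
The state is a dict: "t": time; "qpos": joint angles; "joint_velocities": joint speeds; "joint_efforts": joint torques, N m; "tcp_pos": TCP position; "ee_rot": TCP orientation; "force": force on the tool from outside, world axes, zero at the start; "moment": the same for the moment, N m; "gripper_width": finger opening in mm.
Only numpy, scipy, OpenCV 4.12 (cv2) and the standard library are available. Lean on these libraries where they do the work, as an engineer would, in place of code of your own. Each camera call takes 0.05 s, during which the arm holds its last target.

TASK

I want to empty the tin of scrap screws into the scrap box. First lift the loose lid off the round tin by its knob and lay it right way up on the bench beside the tin. Then lift the sprung cover of the scrap box by its bar handle until the cover lies in line with the pointer arm on the box's side, and finish while still holding it steady there; do not shift the pointer, the tin or the other things lying around.

Things in the scene. Friction and masses are not known exactly. Their poses are not given: they have to be found in the camera images.
- scrapbox: Grey painted steel box fixed to the bench, open-topped under its cover, 200 (x) by 220 (y) by 120 mm high. Origin at the centre of its underside on the bench; its -x side is the front (it roughly faces the robot), the cover's hinge runs along y on top of its rear (+x) edge, 100 mm behind the origin and 121 mm up. It stands in the left or the right half of the bench.
- cover_grip (a point): Middle of the cover's bar handle: a dark round steel bar 10 mm thick and 80 mm long, parallel to the hinge, standing on a post at each end near the cover's front edge; 70 mm of bar is free between the posts. The bar's axis is 43 mm above the cover's underside, 38 mm above the 5 mm thick aluminium sheet. With the cover shut it is 172 mm in front of the hinge and 164 mm above the bench. Axes turn with the cover: x to the rear, y along the bar, z out of the cover's top.
- cover_hinge (a point): Point on the cover's hinge axis, at mid width, 121 mm above the bench; axes as for cover_grip. The cover (212 mm from hinge to front edge, 224 mm wide, overhanging the box's front by 12 mm, 0.35 kg) turns about y here.
- cover (a joint): Angle of the cover, rad: 0 shut (lying on the box), growing as its front edge rises, 1.3 at most. A spring hinge pulls it shut with 0.63 N m when shut plus 0.9 N m per rad, besides its weight: 6 to 10 N at the handle; it falls shut when let go.
- pointer (a joint): Angle of the pointer arm, rad, measured as for the cover: 0 level, pointing forward, growing as the tip rises. It differs between runs (0.35 to 0.85) and stays by friction. The cover is in line with the pointer when both angles agree.
- pointer_tip (a point): Centre of the 18 mm ball at the tip of the pointer arm, a thin dark steel arm (6 mm wide, 10 mm high) pivoted on the cover's hinge axis, 22 mm outside the box's +y side, in front of a quadrant strip of aluminium that rises beside the cover up to 120 mm above the hinge and ends within 16 mm of that side; the tip is 164 mm from the hinge axis. Axes turn with the arm: x from the tip to the pivot.
- tin: Round open steel tin, loose, 120 mm across, 100 mm high, wall 4 mm, 0.6 to 1.2 kg, holding scrap screws. Origin at the centre of its underside. It stands in the half of the bench that the scrap box does not.
- lid_knob (a point): Centre of the knob on the tin's loose lid. The knob is an upright black cylinder 30 mm across and 24 mm high on a 16 mm thick stem; the knob's centre is 26 mm above the top of the lid's disc and 40 mm above the lid's lowest face. The disc is 128 mm across and 6 mm thick, below it is a plug 98 mm across and 8 mm deep that sits in the tin's mouth (104 mm inside). 0.1 to 0.2 kg. z is up.
- battery: Bystander: black tool battery, 115 by 75 by 62 mm, origin under its centre.
- offcut: Bystander: pine offcut, 100 by 45 by 32 mm, origin under its centre.
- tape: Bystander: tape measure, 68 by 38 by 62 mm, origin under its centre.
There are look-alikes about, which are no part of the job. Leave any green look-alike of the part that bears lid_knob alone.

How it is judged (in metres and radians):
On the way:
1. the tin's lid lies right way up on the bench, let go, clear of the tin, with the box's cover still shut (height (world z) of lid_knob below 0.046 m and angle between lid_knob's own z axis and vertical below 0.12 rad and horizontal distance between lid_knob and tin above 0.12 m and contact force between tin_lid and the fingers below 0.1 N and linear speed of tin_lid below 0.03 m/s and value of joint cover below 0.08 rad), for 0.2 s.
At the end, for the whole second after the job is handed in: The cover is held still by the robot, and by nothing else, within 0.08 rad (4.6 degrees) of the pointer arm's angle through the last second; the tin's lid lies right way up flat on the bench, its centre more than 120 mm from the tin's; the tin stands upright on the bench (angle between the x axis of cover_grip and the x axis of pointer_tip, either way round below 0.08 rad and value of joint cover above 0.25 rad and velocity of joint cover between -0.1 and 0.1 rad/s and (contact force between cover and the fingers above 1 N or contact force between cover and the arm above 1 N) and contact force between cover and tin_lid below 0.1 N and contact force between cover and tin below 0.1 N and contact force between cover and battery below 0.1 N and contact force between cover and offcut below 0.1 N and contact force between cover and tape below 0.1 N and height (world z) of lid_knob below 0.046 m and angle between lid_knob's own z axis and vertical below 0.12 rad and horizontal distance between lid_knob and tin above 0.12 m and angle between tin's own z axis and vertical below 0.1 rad and height (world z) of tin below 0.01 m); the arm keeps its last pose, push and grip.
It fails at once if the pointer arm was shifted (tip by over 12 mm) (distance of pointer_tip from where it was at the start of the episode above 0.012 m).
It fails at once if the tin was shifted over 40 mm or tipped (distance of tin from where it was at the start of the episode above 0.04 m or angle between tin's own z axis and vertical above 0.35 rad).
It fails at once if a bystander was shifted over 30 mm (distance of any of battery, offcut, tape from where it was at the start of the episode above 0.03 m).
It also fails if it takes over 59 s, if anything falls off the work surface, if the arm or the gripper's body presses on something with over 40 N, if the wrist force passes 120 N, or if a joint passes its speed limit or range.

## Working session

There is one attempt and no reset: what is moved stays moved. The work goes in short steps, Python scripts to look and compute and a shell command to move; the robot and the scene stay as the last step left them, time stands still between calls to the robot, and variables do not carry over. Pictures are saved under pics/ and viewed, and the job is handed in when it is done.

```bash
ls; mkdir -p pics; cat > h.py <<'E'
import numpy as np, cv2
from scipy.spatial.transform import Rotation as Rn
from cell import robot
def K(c):
    i=robot.camera_info(c); return i,240/np.tan(np.radians(i["fov_y"])/2)
def c2w(i,p): return np.array(i["R"]).T@(np.asarray(p)-np.array(i["t"]))
def px2w(i,f,u,v,d): return c2w(i,[(u-i["cx"])/f*d,(v-i["cy"])/f*d,d])
def w2px(i,f,X):
    c=np.array(i["R"])@np.asarray(X)+np.array(i["t"]); return c[0]/c[2]*f+i["cx"],c[1]/c[2]*f+i["cy"]
def grab(c,name):
    i,f=K(c); p,d=robot.grab_frame(c); cv2.imwrite(f"pics/{name}.png",p[:,:,::-1]); np.save(f"pics/{name}.npy",d); return i,f,p,d
def tip(c,i,n): return [(round(r["score"],2),np.round(c2w(i,r["centre"])).tolist()) for r in robot.tip_of(c,n)]
def rows(target,R=None):
    s=robot.state(); R0=Rn.from_rotvec(s["ee_rot"])
    print("shift cm",np.round(R0.inv().apply(np.asarray(target)-s["tcp_pos"])/10,2), "tool axes",np.round(R0.as_matrix(),2).tolist())
    if R is not None: print("turn deg",np.round((R0.inv()*R).as_rotvec(degrees=True),1))
E
python3 - <<'E'
from h import *
print(robot.state())
for c in("scene","top"):
    i,f,p,d=grab(c,c+"1"); print(c,i)
    for n in("scrapbox","cover_grip","cover_hinge","pointer_tip","tin","lid_knob","battery","offcut","tape"):
        print(n,tip(c,i,n))
print(robot.state()["t"])
E
```

```text
pics
{'t': 0.0, 'qpos': array([ 1.12961097e+00,  3.53679973e-01,  1.63413618e+00,  1.70992882e-05,
        1.15522450e+00, -2.41134995e-03]), 'joint_velocities': array([ 0.00073929, -0.00083238, -0.00062751,  0.00092908, -0.00094268,
        0.00017978]), 'joint_efforts': array([-7.11673074e-04, -6.05251479e+01, -3.42073953e+01, -1.81674013e-04,
        9.23661108e-03,  1.61957743e-06]), 'tcp_pos': array([265.31197058, 565.35390286, 230.54094567]), 'ee_rot': array([-6.83646870e-01, -3.06596303e+00,  2.21314924e-03]), 'force': array([0.57435477, 0.33451626, 0.7559654 ]), 'moment': array([-0.04607799,  0.0388056 , -0.0145531 ]), 'gripper_width': 85.40881051169454}
scene {'fov_y': 55.568225635238925, 'cx': 325.96778359874986, 'cy': 237.64786317358252, 'R': array([[ 0.40105146,  0.9159015 , -0.01679784],
       [ 0.60929518, -0.28039901, -0.74171139],
       [-0.68404467,  0.2872296 , -0.6705088 ]]), 't': array([-232.68020502, -266.87485593, 1862.87329941])}
scrapbox [(0.65, [602.0, -192.0, -4.0])]
cover_grip [(0.78, [528.0, -215.0, 163.0])]
cover_hinge [(0.89, [691.0, -164.0, 120.0])]
p
[... 550 characters left out ...]
 -0.99998132,  0.00495305],
       [-0.98139075,  0.00256362, -0.19200422],
       [ 0.19198794, -0.00554849, -0.9813816 ]]), 't': array([  -9.88371515,  617.12417446, 1225.77342487])}
scrapbox [(0.63, [602.0, -194.0, -2.0])]
cover_grip [(0.91, [534.0, -218.0, 170.0]), (0.67, [602.0, 200.0, 2.0])]
cover_hinge [(0.71, [693.0, -162.0, 124.0])]
pointer_tip [(0.49, [520.0, -78.0, 213.0])]
tin [(0.49, [602.0, 201.0, 1.0])]
lid_knob [(0.94, [719.0, 381.0, 35.0]), (0.91, [414.0, 395.0, 41.0]), (0.87, [433.0, 45.0, 37.0]), (0.71, [600.0, 203.0, 132.0]), (0.6, [807.0, 220.0, 41.0])]
battery [(0.61, [535.0, -214.0, 169.0])]
offcut [(0.95, [569.0, 491.0, -2.0])]
tape [(0.97, [553.0, -465.0, -3.0])]
1.0
```

View pics/scene1.png

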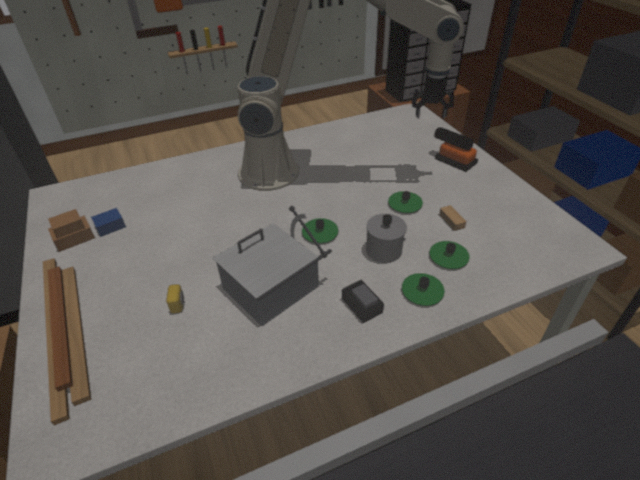

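View pics/top1.png

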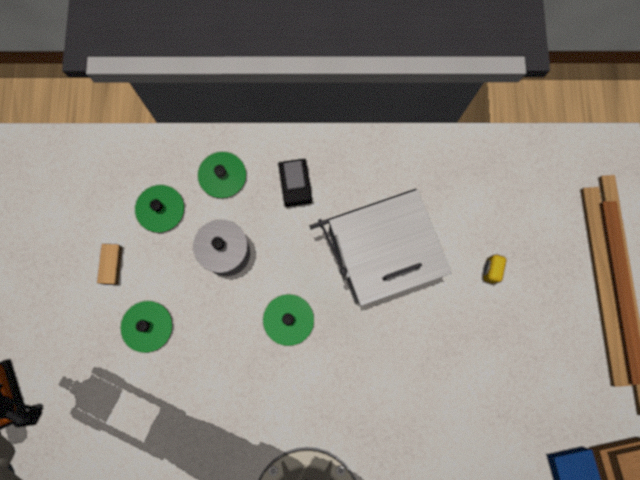

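The pictures show the grey-lidded tin at top pixel (220,247), with four green look-alike lids around it. The box is at about (390,250), with the pointer arm on its left (+y) side. There is a free spot between the tin and the offcut for the lid.

```bash
python3 - <<'E'
from h import *
d=np.load("pics/top1.npy"); i,f=K("top")
# knob top patch
pts=[px2w(i,f,u,v,d[v,u]) for v in range(225,265) for u in range(195,245) if d[v,u]>0]
pts=np.array(pts); k=pts[(pts[:,2]>138)&(pts[:,2]<155)]; print(len(k),k.mean(0),k.min(0),k.max(0))
l=pts[(pts[:,2]>100)&(pts[:,2]<112)]; print(len(l),(l.max(0)+l.min(0))/2,l.mean(0))
# occupancy near the lay spot
h=np.zeros(d.shape); 
for v in range(100,400):
  for u in range(80,320):
    if d[v,u]>0:
      w=px2w(i,f,u,v,d[v,u])
      if np.hypot(w[0]-567,w[1]-348)<75 and w[2]>12: print(np.round(w))
R=Rn.from_rotvec([0,0,18.2],degrees=True)*Rn.from_matrix(np.array([[0,1,0],[1,0,0],[0,0,-1]]).T)
rows([600,202.5,200],R)
rows([600,202.5,200],R*Rn.from_rotvec([0,0,180],degrees=True))
E
```

```text
128 [600.59013901 204.26244097 143.24625431] [586.61369316 189.83771849 138.03475435] [615.22692284 218.10321589 149.72642434]
1699 [602.79299927 204.10504089 106.01310971] [601.32672863 203.77544247 105.81301717]
shift cm [-45.71 -18.68   3.13] tool axes [[-0.91, 0.42, -0.0], [0.42, 0.91, -0.0], [0.0, -0.0, -1.0]]
turn deg [-0.  -0.  46.7]
shift cm [-45.71 -18.68   3.13] tool axes [[-0.91, 0.42, -0.0], [0.42, 0.91, -0.0], [0.0, -0.0, -1.0]]
turn deg [   0.    -0.  -133.3]
```

```bash
python3 -m creep '[[8.5,-4,-1.6,0,0,0,4],[8.5,-8,-3.2,0,0,0,9],[8.5,-12,-4.9,0,0,0,14],[8.5,-16.5,-6.7,0,0,0,19],[8.5,-21,-8.5,0,0,0,24],[8.5,-25.5,-10.3,0,0,0,29],[8.5,-30,-12.1,0,0,0,34],[8.5,-34.5,-14,0,0,0,39],[8.5,-39,-15.8,0.5,0,0,43],[8.5,-42,-17,1,0,0,46.7]]'; python3 - <<'E'
from h import *
print(robot.state()["qpos"])
rows([601,204,160])
E
```

```text
t: 2.0
tcp_pos: [575.6, 231.0, 221.5]
ee_rot: [1.848, 2.539, 0.001]
force: [0.5, 0.4, -0.4]
gripper_width: 84.7
[ 3.79457067e-01  3.54142003e-01  1.65476890e+00 -5.76532966e-04
  1.13159548e+00  6.70808536e-02]
shift cm [-3.34  1.58  6.15] tool axes [[-0.31, 0.95, 0.0], [0.95, 0.31, -0.0], [-0.0, 0.0, -1.0]]
```

```bash
python3 -m creep '[[8.5,-1,0.5,0,0,0,0],[8.5,-2,1,0,0,0,0],[8.5,-3.3,1.5,0,0,0,0],[8.5,-3.3,1.5,1,0,0,0],[8.5,-3.3,1.5,2,0,0,0],[8.5,-3.3,1.5,3,0,0,0],[8.5,-3.3,1.5,3,0,0,0],[8.5,-3.3,1.5,3,0,0,0],[8.5,-3.3,1.5,3,0,0,0],[8.5,-3.3,1.5,3,0,0,0]]'; python3 - <<'E'
from h import *
i,f,p,d=grab("wrist","w1"); s=robot.state(); print(s["tcp_pos"],tip("wrist",i,"lid_knob"),tip("wrist",i,"tin"))
print(w2px(i,f,s["tcp_pos"]))
vv,uu=np.nonzero(d); w=np.array([px2w(i,f,u,v,d[v,u]) for v,u in zip(vv,uu)])
k=w[(w[:,2]>138)&(w[:,2]<150)&(np.hypot(w[:,0]-601,w[:,1]-204)<30)]; print(len(k),k.mean(0),(k.min(0)+k.max(0))/2)
rows([601,204,116])
E
```

```text
t: 3.0
tcp_pos: [598.3, 207.0, 191.8]
ee_rot: [1.843, 2.544, 0.001]
force: [1.2, 0.2, -0.7]
gripper_width: 84.9
[598.25623339 206.96315137 191.75430045] [(0.86, [600.0, 206.0, 131.0]), (0.77, [430.0, 46.0, 40.0]), (0.7, [717.0, 379.0, 41.0]), (0.66, [806.0, 223.0, 40.0])] []
(np.float64(318.60877755512337), np.float64(321.39665661900017))
2062 [598.54997615 206.00043957 144.15394543] [598.9223011  204.67846517 142.3233278 ]
shift cm [-0.36  0.17  7.56] tool axes [[-0.31, 0.95, 0.0], [0.95, 0.31, 0.0], [0.0, 0.0, -1.0]]
```

View pics/w1.png

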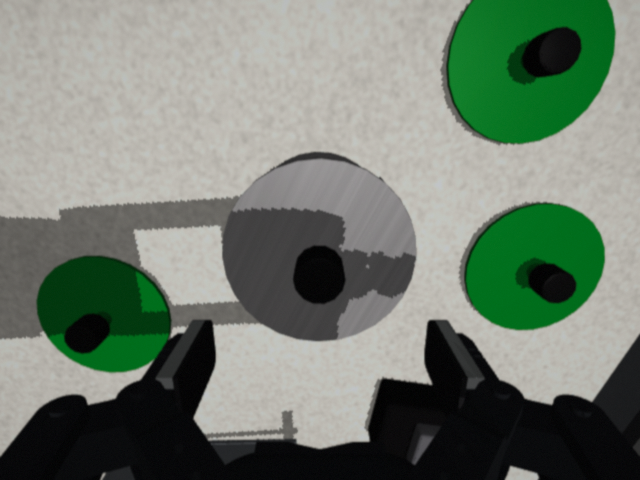

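The knob, at (320,273), is centred between the fingers (320), with its centre near (600,205). I'll descend and close.

```bash
python3 -m creep '[[8.5,-0.2,0.1,1.5,0,0,0],[8.5,-0.2,0.1,3,0,0,0],[8.5,-0.2,0.1,4.5,0,0,0],[8.5,-0.2,0.1,6,0,0,0],[8.5,-0.2,0.1,7,0,0,0],[8.5,-0.2,0.1,7.5,0,0,0],[8.5,-0.2,0.1,7.5,0,0,0],[5,-0.2,0.1,7.5,0,0,0],[2.5,-0.2,0.1,7.5,0,0,0],[2.5,-0.2,0.1,7.5,0,0,0]]'; python3 -m creep '[[2,0,0,0,0,0,0],[2,0,0,0,0,0,0],[2,0,0,0,0,0,0],[2,0,0,0,0,0,0],[2,0,0,0,0,0,0],[2,0,0,-0.5,0,0,0],[2,0,0,-1,0,0,0],[2,0,0,-2,0,0,0],[2,0,0,-3,0,0,0],[2,0,0,-3,0,0,0]]'; python3 - <<'E'
from h import *
i,f,p,d=grab("wrist","w2");
rows([567,348,150])
E
```

```text
t: 4.15
tcp_pos: [600.0, 205.3, 117.0]
ee_rot: [1.843, 2.544, 0.001]
force: [0.1, 0.3, -0.2]
gripper_width: 43.4
t: 5.15
tcp_pos: [600.7, 205.6, 148.4]
ee_rot: [1.842, 2.543, 0.004]
force: [-0.4, 0.3, -2.4]
gripper_width: 28.5
shift cm [14.58  1.28 -0.25] tool axes [[-0.31, 0.95, 0.0], [0.95, 0.31, 0.0], [0.0, 0.0, -1.0]]
```

View pics/w2.png

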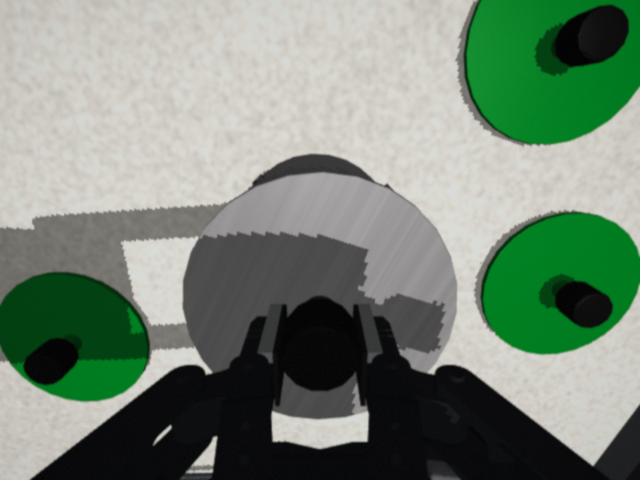

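The lid is held and clear of the tin, so I'll carry it to the free spot.

```bash
python3 -m creep '[[2,0,0,-1,0,0,0],[2,2,0.2,-1,0,0,0],[2,4.5,0.4,-1,0,0,0],[2,7,0.6,-1,0,0,0],[2,9.5,0.8,-1,0,0,0],[2,12,1.1,-1,0,0,0],[2,14,1.3,-1,0,0,0],[2,14.6,1.3,0,0,0,0],[2,14.6,1.3,1,0,0,0],[2,14.6,1.3,2,0,0,0]]'; python3 -m creep '[[2,0,0,1.5,0,0,0],[2,0,0,3,0,0,0],[2,0,0,4.5,0,0,0],[2,0,0,6,0,0,0],[2,0,0,7.5,0,0,0],[2,0,0,8.5,0,0,0],[2,0,0,8.7,0,0,0],[2,0,0,8.7,0,0,0],[2,0,0,8.7,0,0,0],[2,0,0,8.7,0,0,0]]';  python3 - <<'E'
from h import *
i,f,p,d=grab("wrist","w3");
rows([567,348,25])
E
```

```text
t: 6.2
tcp_pos: [566.1, 347.0, 124.9]
ee_rot: [-1.843, -2.544, 0.002]
force: [-0.5, -0.1, -1.1]
gripper_width: 28.2
t: 7.2
tcp_pos: [567.0, 348.3, 40.1]
ee_rot: [1.843, 2.544, 0.002]
force: [-0.7, -0.3, -1.9]
gripper_width: 28.2
shift cm [-0.03 -0.    1.51] tool axes [[-0.31, 0.95, 0.0], [0.95, 0.31, 0.0], [0.0, 0.0, -1.0]]
```

View pics/w3.png

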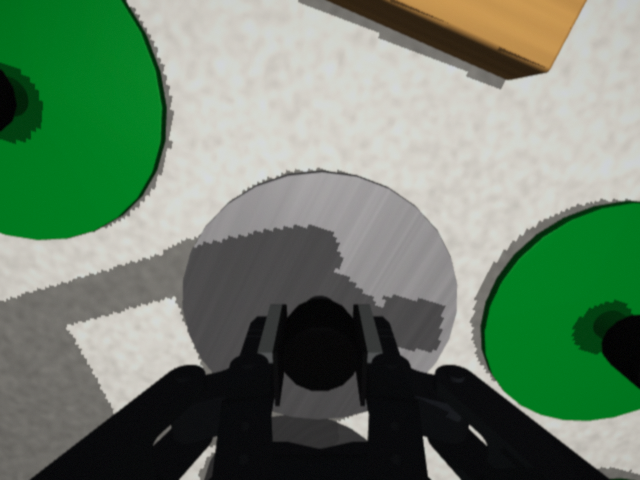

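The lid is clear of the green lids and the offcut. Next, lower the last 15 mm and check the force before letting go.

```bash
python3 -m creep '[[2,0,0,0.5,0,0,0],[2,0,0,0.9,0,0,0],[2,0,0,1.2,0,0,0],[2,0,0,1.4,0,0,0],[2,0,0,1.45,0,0,0],[2,0,0,1.5,0,0,0],[2,0,0,1.5,0,0,0],[2,0,0,1.5,0,0,0],[2,0,0,1.5,0,0,0],[2,0,0,1.5,0,0,0]]'
```

```text
t: 8.25
tcp_pos: [566.2, 347.8, 25.1]
ee_rot: [-1.843, -2.544, 0.001]
force: [-3.6, -2.8, 8.1]
gripper_width: 28.2
```

Force is +8 N, so it has touched down. I'll release and rise.

```bash
python3 -m creep '[[3.5,0,0,0,0,0,0],[5,0,0,0,0,0,0],[7,0,0,0,0,0,0],[8.5,0,0,0,0,0,0],[8.5,0,0,0,0,0,0],[8.5,0,0,0,0,0,0],[8.5,0,0,-1,0,0,0],[8.5,0,0,-3,0,0,0],[8.5,0,0,-6,0,0,0],[8.5,0,0,-10,0,0,0]]'; python3 -m creep '[[8.5,0,0,-4,0,0,0],[8.5,0,0,-8,0,0,0],[8.5,0,0,-12,0,0,0],[8.5,0,0,-15,0,0,0],[8.5,0,0,-18,0,0,0],[8.5,0,0,-20,0,0,0],[8.5,0,0,-21,0,0,0],[8.5,0,0,-21,0,0,0],[8.5,0,0,-21,0,0,0],[8.5,0,0,-21,0,0,0]]'; python3 - <<'E'
from h import *
print(robot.state()["tcp_pos"])
i,f,p,d=grab("top","top2")
for n in ("lid_knob","tin","cover_grip","cover_hinge","pointer_tip"): print(n,tip("top",i,n))
i,f,p,d=grab("scene","scene2")
for n in ("lid_knob","cover_grip","cover_hinge","pointer_tip"): print(n,tip("scene",i,n))
E
```

```text
t: 9.25
tcp_pos: [565.5, 347.4, 124.5]
ee_rot: [-1.842, -2.543, 0.004]
force: [0.3, 0.5, -0.5]
gripper_width: 84.8
t: 10.25
tcp_pos: [565.9, 347.6, 332.6]
ee_rot: [-1.842, -2.543, 0.004]
force: [-0.2, -0.3, -0.9]
gripper_width: 85.4
[565.89304484 347.61063583 332.62426121]
lid_knob [(0.94, [569.0, 345.0, 43.0]), (0.89, [430.0, 47.0, 39.0]), (0.74, [714.0, 380.0, 36.0]), (0.62, [805.0, 220.0, 39.0]), (0.62, [415.0, 397.0, 36.0])]
tin [(0.81, [601.0, 202.0, 0.0])]
cover_grip [(0.56, [536.0, -215.0, 165.0])]
cover_hinge [(0.74, [694.0, -161.0, 120.0])]
pointer_tip [(0.81, [521.0, -79.0, 213.0])]
lid_knob [(0.92, [713.0, 376.0, 36.0]), (0.82, [804.0, 220.0, 37.0]), (0.76, [562.0, 346.0, 39.0]), (0.76, [412.0, 388.0, 36.0]), (0.66, [427.0, 41.0, 38.0]), (0.55, [532.0, -211.0, 160.0])]
cover_grip [(0.79, [528.0, -216.0, 162.0])]
cover_hinge [(0.59, [692.0, -163.0, 117.0])]
pointer_tip [(0.53, [597.0, 201.0, -3.0]), (0.49, [520.0, -84.0, 215.0])]
```

View pics/scene2.png

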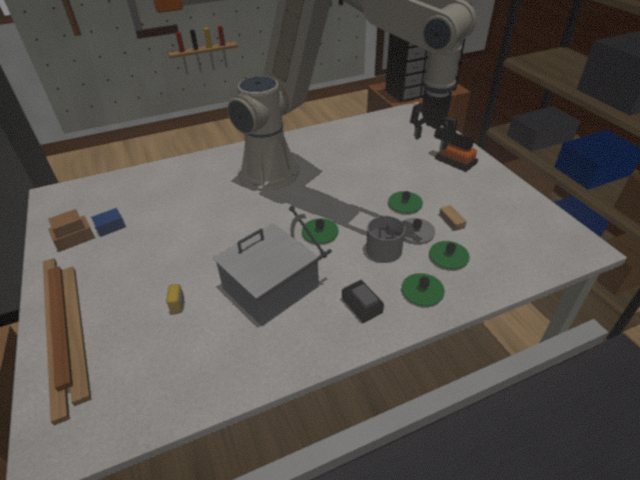

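The lid lies flat at scene pixel (418,231) and the tin at (385,240) is undisturbed. Now I'll measure the box yaw, bar and pointer from the depth images.

```bash
python3 - <<'E'
from h import *
for c,n in(("top","top2"),("scene","scene2"),("top","top1"),("scene","scene1")):
    i,f=K(c); d=np.load(f"pics/{n}.npy").astype(float)
    v,u=np.indices(d.shape); cam=np.stack([(u-i["cx"])/f*d,(v-i["cy"])/f*d,d],-1).reshape(-1,3)
    w=(cam-np.array(i["t"]))@np.array(i["R"]); ok=d.reshape(-1)>0; w=w[ok]
    m=(np.abs(w[:,0]-600)<160)&(np.abs(w[:,1]+190)<180)
    w=w[m]
    cov=w[(w[:,2]>118)&(w[:,2]<133)]
    r=cv2.minAreaRect(cov[:,:2].astype(np.float32)); print(n,"cover",len(cov),cov[:,2].mean(),r)
    bar=w[(w[:,2]>152)&(w[:,2]<175)&(np.hypot(w[:,0]-532,w[:,1]+215)<50)]
    mn=bar.mean(0); uu,s,vt=np.linalg.svd(bar-mn,full_matrices=False); 
    e=(bar-mn)@vt[0]; print("bar",len(bar),mn,"dir",vt[0],e.min(),e.max(), "mid",mn+vt[0]*(e.min()+e.max())/2)
E
```

```text
top2 cover 8649 125.86079215532519 ((592.2982177734375, -170.5907440185547), (222.9636993408203, 269.0653076171875), 19.387598037719727)
bar 180 [ 531.29970294 -213.44986294  167.02207646] dir [-0.33145598  0.94320089 -0.02256111] -45.47348865279976 44.09786578057782 mid [ 531.52768216 -214.0986073   167.03759425]
scene2 cover 4220 125.82134953014372 ((588.6538696289062, -173.77882385253906), (227.26185607910156, 273.20166015625), 19.936912536621094)
bar 115 [ 532.02969816 -219.91921895  165.27729861] dir [ 0.33532452 -0.94206773  0.00811591] -45.27209125747356 43.982229822766776 mid [ 531.81343708 -219.31165054  165.27206442]
top1 cover 8644 125.90706706627648 ((592.118896484375, -170.46937561035156), (222.50283813476562, 269.19256591796875), 19.311616897583008)
bar 182 [ 531.31429317 -213.47115581  166.79002307] dir [-0.33096654  0.94355533 -0.01282501] -45.57088632259016 43.60060927642556 mid [ 531.64034106 -214.40068852  166.80265748]
scene1 cover 4229 125.72323309385666 ((588.1166381835938, -172.9298858642578), (223.342529296875, 272.347900390625), 19.405059814453125)
bar 109 [ 531.89856236 -219.77738175  165.66171528] dir [ 0.32957243 -0.94412527  0.00307878] -44.5639069343113 42.994027025633976 mid [ 531.63986779 -219.0363001   165.65929862]
```

```bash
python3 - <<'E'
from h import *
R=Rn.from_rotvec([0,0,19.4],degrees=True)*Rn.from_matrix(np.array([[0,1,0],[1,0,0],[0,0,-1]]).T)
rows([532,-216,260],R)
E
```

```text
shift cm [-52.51 -20.85   7.43] tool axes [[-0.31, 0.95, 0.0], [0.95, 0.31, 0.0], [0.0, 0.0, -1.0]]
turn deg [ 0.  -0.  -1.2]
```

```bash
python3 -m creep '[[8.5,-2.5,-1,0,0,0,0],[8.5,-6.5,-2.6,0,0,0,0],[8.5,-10.5,-4.2,0,0,0,0],[8.5,-14.5,-5.8,0,0,0,0],[8.5,-18.5,-7.4,0,0,0,0],[8.5,-22.5,-9,0,0,0,0],[8.5,-26.5,-10.6,0,0,0,0],[8.5,-30.5,-12.2,0,0,0,0],[8.5,-34.5,-13.8,0,0,0,0],[8.5,-38.5,-15.3,0,0,0,0]]'; python3 -m creep '[[8.5,-4,-1.6,0,0,0,0],[8.5,-8,-3.2,0,0,0,0],[8.5,-11,-4.4,0,0,0,0],[8.5,-13,-5.2,1,0,0,-0.6],[8.5,-14,-5.5,3,0,0,-1.2],[8.5,-14,-5.5,5,0,0,-1.2],[8.5,-14,-5.5,6.5,0,0,-1.2],[8.5,-14,-5.5,7.4,0,0,-1.2],[8.5,-14,-5.5,7.4,0,0,-1.2],[8.5,-14,-5.5,7.4,0,0,-1.2]]'; python3 - <<'E'
from h import *
i,f,p,d0=grab("wrist","w4"); s=robot.state(); print(s["tcp_pos"],s["qpos"])
for n in ("cover_grip","cover_hinge","pointer_tip"): print(n,tip("wrist",i,n))
d=d0.astype(float); v,u=np.indices(d.shape); cam=np.stack([(u-i["cx"])/f*d,(v-i["cy"])/f*d,d],-1).reshape(-1,3)
w=(cam-np.array(i["t"]))@np.array(i["R"]); w=w[d.reshape(-1)>0]
bar=w[(w[:,2]>152)&(w[:,2]<175)&(np.hypot(w[:,0]-532,w[:,1]+215)<55)]
mn=bar.mean(0); uu,s_,vt=np.linalg.svd(bar-mn,full_matrices=False)
e=(bar-mn)@vt[0]; print("bar",len(bar),mn,"dir",vt[0],"mid",mn+vt[0]*(e.min()+e.max())/2,bar[:,2].max())
R=Rn.from_rotvec([0,0,19.4],degrees=True)*Rn.from_matrix(np.array([[0,1,0],[1,0,0],[0,0,-1]]).T)
rows([532,-216,148],R)
E
```

```text
t: 11.8
tcp_pos: [540.7, -67.2, 334.6]
ee_rot: [1.843, 2.544, 0.001]
force: [0.6, 0.2, 0.5]
gripper_width: 85.0
t: 12.8
tcp_pos: [532.8, -215.7, 260.9]
ee_rot: [1.816, 2.563, 0.0]
force: [0.8, 0.2, -0.7]
gripper_width: 85.0
[ 532.96672735 -215.77712281  261.20614087] [-3.87294014e-01  2.47165302e-01  1.71109267e+00 -7.38580008e-06
  1.18203884e+00 -7.25368678e-01]
cover_grip [(0.95, [526.0, -216.0, 166.0])]
cover_hinge [(0.73, [692.0, -157.0, 125.0])]
pointer_tip [(0.7, [689.0, -158.0, 124.0]), (0.25, [600.0, -194.0, 2.0])]
bar 1829 [ 528.779866   -211.52404373  168.10805669] dir [ 0.33353973 -0.94259555  0.01627508] mid [ 530.03154601 -215.06133751  168.16913244] 171.31291963103163
shift cm [ 0.02 -0.1  11.31] tool axes [[-0.33, 0.94, 0.0], [0.94, 0.33, -0.0], [-0.0, 0.0, -1.0]]
turn deg [ 0.1  0.1 -0. ]
```

View pics/w4.png

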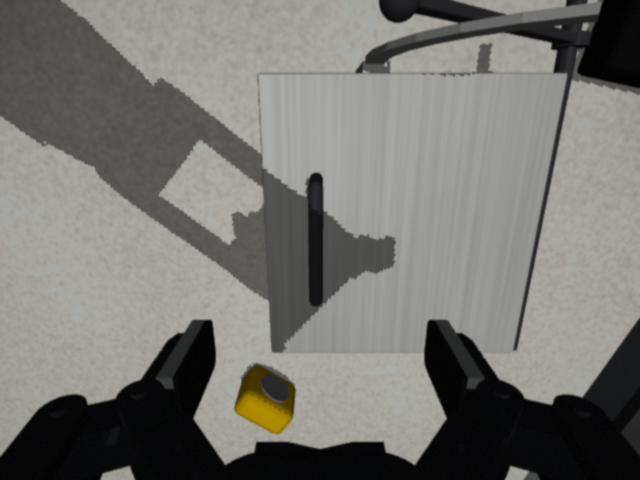

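The bar at column 316 is centred between the fingers (320). Descend and grip.

```bash
python3 -m creep '[[8.5,0,-0.2,2,0,0,0],[8.5,0,-0.2,4,0,0,0],[8.5,0,-0.2,6,0,0,0],[8.5,0,-0.2,8,0,0,0],[8.5,0,-0.2,10,0,0,0],[8.5,0,-0.2,11,0,0,0],[8.5,0,-0.2,11.5,0,0,0],[8.5,0,-0.2,11.5,0,0,0],[5,0,-0.2,11.5,0,0,0],[2,0,-0.2,11.5,0,0,0]]'; python3 -m creep '[[0.5,0,0,0,0,0,0],[0,0,0,0,0,0,0],[0,0,0,0,0,0,0],[0,0,0,0,0,0,0],[0,0,0,0,0,0,0],[0,0,0,0,0,0,0],[0,0,0,0,0,0,0],[0,0,0,0,0,0,0],[0,0,0,0,0,0,0],[0,0,0,0,0,0,0]]'; python3 - <<'E'
from h import *
i,f,p,d=grab("wrist","w5"); s=robot.state(); print(s["tcp_pos"],s["force"])
i,f,p,d=grab("top","top3")
# pointer angle: box frame
a=np.radians(19.4); ex=np.array([np.cos(a),np.sin(a),0]); ey=np.array([-np.sin(a),np.cos(a),0]); H=np.array([531.3,-216,121])+172*ex; print("H",H)
for n in("top3","top2","scene2"):
    i,f=K(n[:-1]); d=np.load(f"pics/{n}.npy").astype(float); v,u=np.indices(d.shape)
    cam=np.stack([(u-i["cx"])/f*d,(v-i["cy"])/f*d,d],-1).reshape(-1,3)
    w=((cam-np.array(i["t"]))@np.array(i["R"]))[d.reshape(-1)>0]-H
    X,Y,Z=-w@ex,w@ey,w[:,2]
    m=(np.abs(Y-132)<8)&(X>60)&(X<185)&(Z>0)&(Z<150)
    print(n,m.sum(),"median ang",np.median(np.arctan2(Z,X)[m]), "fit",np.polyfit(X[m],Z[m],1))
    b=m&(np.hypot(X,Z)>155); print(" ball",b.sum(),X[b].mean(),Z[b].mean(),Y[b].mean(),np.arctan2(Z[b].mean(),X[b].mean()))
E
```

```text
t: 14.0
tcp_pos: [531.2, -216.6, 146.2]
ee_rot: [1.815, 2.562, 0.001]
force: [0.4, -0.4, -0.6]
gripper_width: 58.3
t: 15.0
tcp_pos: [530.1, -216.6, 145.4]
ee_rot: [-1.816, -2.563, 0.001]
force: [-6.1, -2.3, 4.8]
gripper_width: 7.8
[ 530.10511653 -216.56940045  145.45240864] [-5.05740122 -1.64378674  6.72946999]
H [ 693.53429717 -158.86828532  121.        ]
top3 178 median ang 0.6570568520344753 fit [ 0.36814314 44.45291757]
 ball 54 133.34225383880164 100.20469976282746 132.79882321025627 0.6444508130293471
top2 174 median ang 0.6542948634017065 fit [ 0.36665175 45.42146917]
 ball 51 133.63403845578028 100.07853954836818 132.58772895405758 0.6427967760690187
scene2 99 median ang 0.6277242621131718 fit [0.6924268  2.55550504]
 ball 29 133.9893804908404 96.87653683930176 128.40987006029067 0.6260068626829042
```

View pics/w5.png

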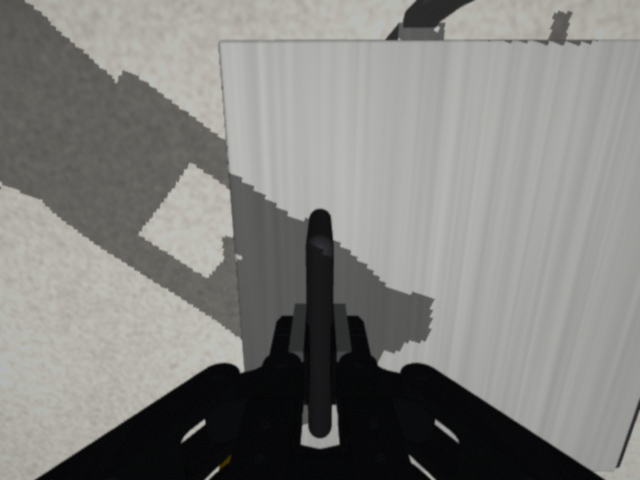

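The bar is gripped (width 7.8 mm). The pointer measures about 0.60 rad, from the networks and from the bias-corrected depth. I'll swing the cover up about the hinge in two arcs.

```bash
python3 -m creep '[[0,0,0.05,-0.3,1,0,0],[0,0,0.1,-0.6,2,0,0],[0,0,0.21,-1.19,4,0,0],[0,0,0.35,-1.78,6,0,0],[0,0,0.51,-2.37,8,0,0],[0,0,0.69,-2.95,10,0,0],[0,0,0.89,-3.52,12,0,0],[0,0,1.1,-4.09,14,0,0],[0,0,1.34,-4.65,16,0,0],[0,0,1.34,-4.65,16,0,0]]'; python3 - <<'E'
from h import *
s=robot.state(); print(s["force"],s["moment"],s["qpos"])
a=np.radians(19.4); ex=np.array([np.cos(a),np.sin(a),0]); H=np.array([693.5,-158.9,121])
M=Rn.from_rotvec(s["ee_rot"]).as_matrix(); g=np.array(s["tcp_pos"])-19*M[:,2]-H
print("tool tilt deg",np.degrees(np.arctan2(-M[:,1][2],M[:,1]@ex)),"grip ang",np.degrees(np.arctan2(g[2],-g@ex))-14.04,"r",np.hypot(g@ex,g[2]))
grab("scene","scene4")
E
```

```text
t: 16.1
tcp_pos: [542.5, -212.2, 191.7]
ee_rot: [-1.709, -2.413, 0.346]
force: [-6.9, -5.4, -3.7]
gripper_width: 8.1
[-6.89504914 -5.42308389 -3.73966707] [-0.78672498  0.73917869  0.13335342] [-0.27942591  0.45481626  1.60484435 -0.16894306  1.31986942 -0.55624106]
tool tilt deg 16.33157169977611 grip ang 15.834286322449724 r 178.53187942232952
```

View pics/scene4.png

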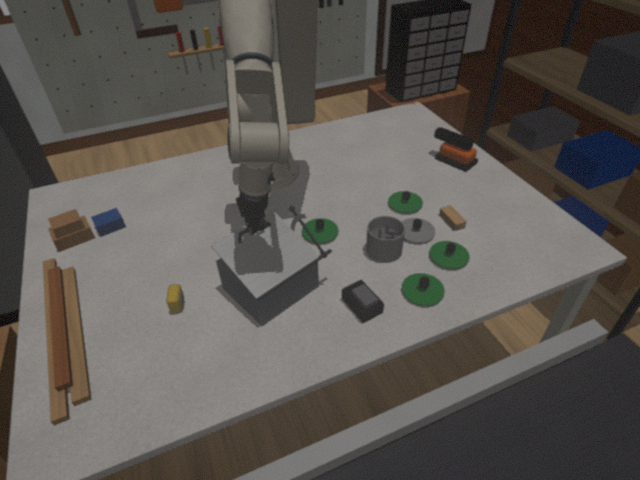

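```bash
python3 -m creep '[[0,0,0.1,-0.6,2,0,0],[0,0,0.21,-1.19,4,0,0],[0,0,0.35,-1.78,6,0,0],[0,0,0.51,-2.37,8,0,0],[0,0,0.69,-2.95,10,0,0],[0,0,0.89,-3.52,12,0,0],[0,0,1.1,-4.09,14,0,0],[0,0,1.34,-4.65,16,0,0],[0,0,1.65,-5.3,18.4,0,0],[0,0,1.65,-5.3,18.4,0,0]]'; python3 -m creep '[[0,0,0,0,0,0,0],[0,0,0,0,0,0,0],[0,0,0,0,0,0,0],[0,0,0,0,0,0,0],[0,0,0,0,0,0,0],[0,0,0,0,0,0,0],[0,0,0,0,0,0,0],[0,0,0,0,0,0,0],[0,0,0,0,0,0,0],[0,0,0,0,0,0,0]]'; python3 - <<'E'
from h import *
s=robot.state(); print(s["force"],s["moment"],s["qpos"])
a=np.radians(19.4); ex=np.array([np.cos(a),np.sin(a),0]);ey=np.array([-np.sin(a),np.cos(a),0]); H=np.array([693.5,-158.9,121])
M=Rn.from_rotvec(s["ee_rot"]).as_matrix(); g=np.array(s["tcp_pos"])-19*M[:,2]-H
print("tool tilt rad",np.arctan2(-M[:,1][2],M[:,1]@ex),"grip ang",np.arctan2(g[2],-g@ex)-.245,"r",np.hypot(g@ex,g[2]))
for n in("scene","top"):
    i,f,p,d=grab(n,n+"5"); d=d.astype(float); v,u=np.indices(d.shape)
    print(n,"tip",tip(n,i,"pointer_tip"),"grip",tip(n,i,"cover_grip"),"lid",tip(n,i,"lid_knob"),"tin",tip(n,i,"tin"))
    cam=np.stack([(u-i["cx"])/f*d,(v-i["cy"])/f*d,d],-1).reshape(-1,3)
    w=((cam-np.array(i["t"]))@np.array(i["R"]))[d.reshape(-1)>0]-H
    X,Y,Z=-w@ex,w@ey,w[:,2]
    # cover top plane
    m=(np.abs(Y)<105)&(X>20)&(X<185)&(np.abs(Z-5-X*np.tan(.6))<15)
    for _ in range(3):
        c=np.polyfit(X[m],Z[m],1); m&=np.abs(Z-np.polyval(c,X))<4
    print("cover",m.sum(),np.arctan(c[0]),c)
    m=(np.abs(Y-132)<8)&(X>60)&(X<185)&(Z>30)&(Z<150); print("pointer fit",m.sum(),np.arctan(np.polyfit(X[m],Z[m],1)[0]))
i,f=K("scene"); img=cv2.imread("pics/scene5.png")[180:330,200:360]; cv2.imwrite("pics/crop5.png",cv2.resize(img,None,fx=4,fy=4,interpolation=cv2.INTER_CUBIC))
E
```

```text
t: 17.15
tcp_pos: [571.2, -202.1, 238.3]
ee_rot: [-1.565, -2.208, 0.693]
force: [-9.0, -5.3, 0.6]
gripper_width: 7.9
t: 18.15
tcp_pos: [570.8, -202.2, 237.9]
ee_rot: [-1.567, -2.21, 0.689]
force: [-7.5, -5.3, -2.2]
gripper_width: 8.2
[-7.52077992 -5.2627143  -2.22498955] [-0.47297762  0.58578178  0.21684961] [-0.18252943  0.61858281  1.33061906 -0.28974096  1.72606191 -0.48594662]
tool tilt rad 0.6046910855375759 grip ang 0.592958667659834 r 178.3388779583796
scene tip [(0.55, [519.0, -83.0, 213.0])] grip [(0.95, [579.0, -196.0, 254.0])] lid [(0.92, [411.0, 391.0, 41.0]), (0.91, [711.0, 380.0, 38.0]), (0.78, [427.0, 43.0, 39.0]), (0.73, [805.0, 222.0, 38.0]), (0.58, [564.0, 345.0, 41.0])] tin [(0.82, [596.0, 200.0, -3.0])]
cover 3282 0.59181381836698 [0.6721858  3.74515164]
pointer fit 97 0.6105091609574993
top tip [(0.73, [777.0, 26.0, 4.0])] grip [] lid [(0.93, [431.0, 44.0, 37.0]), (0.92, [569.0, 350.0, 44.0]), (0.83, [807.0, 217.0, 36.0]), (0.78, [414.0, 396.0, 41.0]), (0.64, [716.0, 381.0, 32.0])] tin []
cover 1017 0.5874783713778124 [0.66590971 7.76876215]Traceback (most recent call last):
  File "<stdin>", line 17, in <module>
    raise TypeError("expected non-empty vector for x")
TypeError: expected non-empty vector for x
```

```bash
python3 - <<'E'
from h import *
a=np.radians(19.4); ex=np.array([np.cos(a),np.sin(a),0]);ey=np.array([-np.sin(a),np.cos(a),0]); H=np.array([693.5,-158.9,121])
i,f=K("scene"); img=cv2.imread("pics/scene5.png")
crop=cv2.resize(img[180:330,190:350],None,fx=4.5,fy=4,interpolation=cv2.INTER_CUBIC)
for t,col in((.52,(0,0,255)),(.60,(0,255,0)),(.68,(255,0,0))):
    u,v=w2px(i,f,H+132*ey+164*(-np.cos(t)*ex+np.array([0,0,np.sin(t)]))); print(t,u,v)
    cv2.circle(crop,(int((u-190)*4.5),int((v-180)*4)),4,col,1)
cv2.imwrite("pics/crop5b.png",crop)
E
```

```text
0.52 290.8460314526492 210.63455176554646
0.6 292.10351031451836 208.7454360199861
0.68 293.5864448638362 207.11601504047545
```

View pics/crop5b.png

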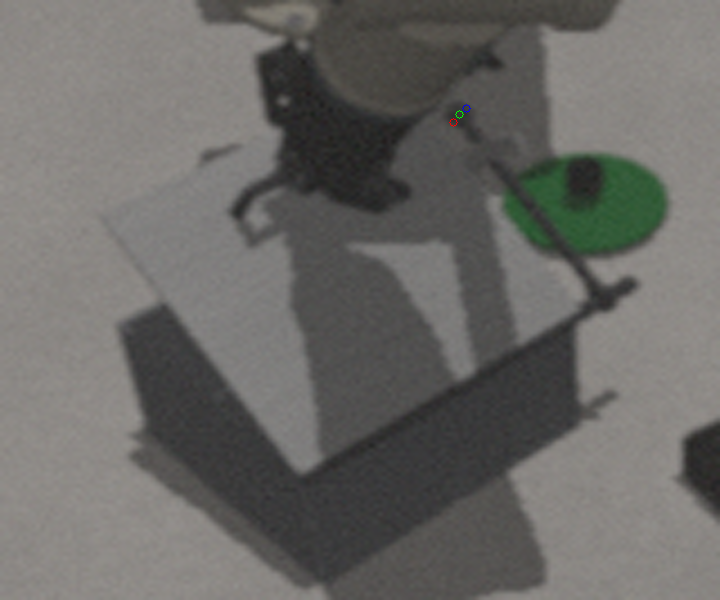

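View pics/scene5.png

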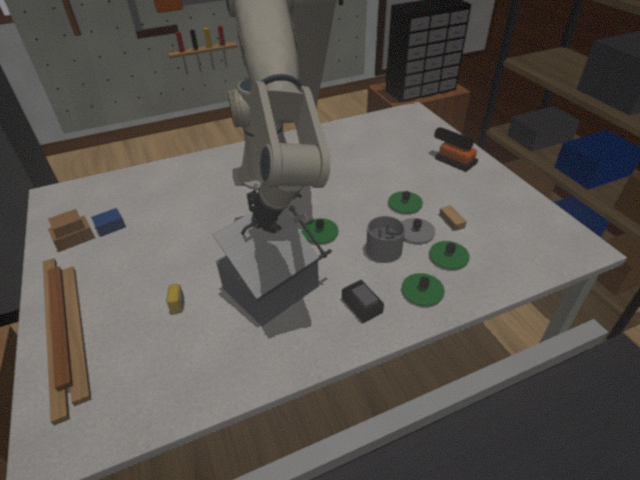

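The pointer's tip, at crop (462,115), sits on the 0.60 rad marker, and its line runs parallel to the cover's edge. Its position hasn't changed since the start. The lid at (418,231) and the tin at (385,240) are fine, so I'll hand in.

```bash
python3 - <<'E'
from h import *
s=robot.state(); print(s["t"],s["gripper_width"],s["joint_velocities"].round(4)); print(robot.sign_off())
E
```

```text
18.65 7.675780467565721 [ 0.0004  0.0009  0.0007  0.0003  0.0006 -0.0005]
the job is handed in; nothing more can be done
None
```

The job is handed in at 18.65 s of the allowed 59 s. The lid is on the bench and the arm is still holding the cover in line with the pointer. No verdict is reported, so the results below are my own checks.

- **Lid:** I lifted it off the tin by its knob, laid it right way up about 148 mm from the tin's centre and let go. The networks put the knob at a height of about 39–44 mm in the last looks. It should be 40 mm with the lid flat, and those readings are only good to about 4 mm.
- **Cover:** I gripped the bar handle and swung the cover up about its hinge. The last readings were 0.59 rad from the depth images, 0.593 from the grip position and 0.605 from the tool tilt.
- **Pointer:** I measured about 0.60 rad, with readings between 0.59 and 0.61, so the difference is well inside the 0.08 rad limit. The uncorrected depth points from the top camera read higher (0.64–0.66), because they lie on the upper surface of the arm. The tip stayed within a few mm of where it started.
- **Tin:** it still read within a few mm of its start in the scene camera.
- **Not confirmed:** in the final top view the robot hid the pointer, bar and tin, so the last pointer and tin checks come from the scene camera only. I judged the battery, offcut and tape undisturbed by eye and did not measure them again.

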